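Seat the keyed mixer spindle in its pulley hub and hold it down

TASK

Lift the keyed steel spindle out of its wooden holder and push it, nose first, down into the pulley's hub, turning it until the key slips into the keyway, and keep pushing until the collar sits fully home on the hub face. A spring in the hub pushes it back out, so finish with the spindle still gripped and held down fully home, as if a workmate were about to tighten the set screw: do not let go. Leave the other things on the bench where they are.

Things in the scene. Friction and masses are not known exactly. Their poses are not given: they have to be found in the camera images.
- shaft: Loose steel spindle, about 0.35 kg, 96 mm tall, upright in the holder. Origin: centre of the nose's flat lower end; z up the spindle. Round shaft 22 mm diameter from 0 to 45 mm up (nose tapers to 16 mm over the first 4); brass key 8 mm wide on its +x side from 12 to 45 mm, reaching 16 mm from the axis; collar 48 mm diameter from 45 to 51 mm; grip block from 51 to 96 mm.
- shaft_grip (a point): Middle of the spindle's grip block, on its axis, 73.5 mm above the nose; axes as the spindle's. The block is 44 mm long along x, 22 mm thick along y, 45 mm tall: grip it from above across the 22 mm (y). A red square on its top, off centre, marks the +x (key) side.
- holder: Fixed wooden block 90 x 90 x 65 mm, origin at the centre of its underside. The spindle hangs by its collar on the block's top (z 65 mm) in a loose 37 mm round hole, its nose 45 mm below the top; lift straight up by more than 45 mm to free it.
- pulley: Fixed stand with a flat-lying V pulley, locked: it does not turn. Origin at the centre of its underside on the bench, z up. Green round base 160 mm diameter; dark pulley 140 mm diameter, its top 65 mm high; steel hub boss 60 mm diameter on it, up to 120 mm. The keyway points along +x, marked by a red stripe on the pulley and a red dot on the hub face.
- hub_face (a point): Centre of the hub's mouth, on its top face 120 mm above the bench; axes as the pulley's (+x to the keyway). Vertical bore 25 mm diameter; keyway 10.4 mm wide, reaching 18 mm from the axis. Fully home: key in keyway (spindle's x along this x), nose 45 mm below this point, collar on the face. With the key out of line the spindle stops with its nose 12 mm deep.
- spring_pad (a joint): Spring pad low in the bore, out of sight; value = how far it is pressed down, 0 to 0.019 m. At rest its top is 30 mm below the hub face; 0.015 when the spindle is home. It pushes up with about 7 N at first touch and 12 N at home (the spindle's own weight takes 3.5 N of that), so it lifts a released spindle again.
- wrench: Loose wrench 150 mm long lying on the bench near the middle, along x; origin under its centre. Leave alone.
- jar: Loose white jar with red cap, 52 mm diameter, 85 mm tall, origin under its centre. Leave alone.
- pot: Loose dark open steel pot, 90 mm diameter, 100 mm tall, origin under its centre. Leave alone.
- brush: Loose hand brush lying on the bench to the robot's left. Leave alone.
- hammer: Loose hammer lying on the bench to the robot's right. Leave alone.
- spacer: Loose dark steel spacer ring, 60 mm diameter, 20 mm tall, origin under its centre. Leave alone.
- oil: Loose yellow oil bottle, 44 mm diameter, 120 mm tall, origin under its centre. Leave alone.
Things that resemble listed ones, but are neither listed nor needed, are in the scene too. Of the things that look like the shaft, the smallest one is meant.

How it is judged:
On the way, in this order (a step that is already met when the one before it is completed fails the run):
1. the spindle is lifted clear of the holder, held by the fingers (contact force between the fingers and shaft above 2 N and z of shaft in the frame of holder above 0.066 m and contact force between shaft and holder below 0.1 N), for 0.1 s.
2. the spindle's nose is in the bore (z of shaft in the frame of hub_face below -0.004 m and horizontal distance between shaft and hub_face below 0.005 m), for 0.05 s.
3. the spindle is fully home with its key in the keyway (z of shaft in the frame of hub_face below -0.0425 m and horizontal distance between shaft and hub_face below 0.004 m and angle between the z axis of shaft and the z axis of pulley, either way round below 0.06 rad and angle between the x axis of shaft and the x axis of pulley, either way round below 0.2 rad and value of joint spring_pad above 0.012 m), for 0.3 s.
At the end, for the whole second after the job is handed in: Through the last second the spindle is gripped by the fingers (over 2 N), still (under 20 mm/s), and fully home: collar within 2.5 mm of the hub face, axis within 4 mm and 0.06 rad of the bore's, key side within 0.2 rad of the keyway, spring pad pressed more than 12 mm (all of step 3 and contact force between the fingers and shaft above 2 N and linear speed of shaft below 0.02 m/s); the arm keeps its last pose, push and grip.
It fails at once if another thing on the bench is shifted by more than 25 mm (distance of any of wrench, jar, pot, brush, hammer, spacer, oil from where it was at the start of the episode above 0.025 m).
It fails at once if a standing thing is tipped (angle between any of jar, pot, oil's own z axis and vertical above 0.5 rad).
It also fails if it takes over 45 s, if anything falls off the work surface, if the arm or the gripper's body presses on something with over 40 N, if the wrist force passes 120 N, or if a joint passes its speed limit or range.

ROBOT

A 6-joint arm with a two-finger parallel gripper is mounted at the origin on the work surface. World frame = base frame: x ahead of the robot, y to its left, z up, the work surface at z = 0. Lengths are in m, angles in rad, forces in N, time in s.
With the tool pointing down it reaches from about 0.35 to 0.975 m from the base axis. Payload 4.9 kg.
Tool frame: the origin (TCP) lies at the very end of the fingers, on their centre line; the grasp point (between the pads) lies 19 mm behind it; z points along the fingers, y is the line along which they close (so a half turn about z gives the same grasp; the last joint's range is limited). The gripper opens to 85 mm and grips with 20 to 120 N. Pads are 22 mm wide; open, the fingers measure 114 mm over their backs; the gripper's body (76 mm by 85 mm) begins 54 mm behind the grasp point. The pads swing forward as they close: fully open they stand 13 mm farther back than shut.
Start: joints at [-1.408, 0.053, 1.613, -0, 1.476, -0.119], TCP at [0.174, -0.6, 0.231] pointing down, gripper open.
Joint ranges: [-3.01, 3.01], [-1.01, 2.22], [0.06, 2.58], [-1.02, 4.17], [0.09, 2.62], [-3.14, 3.14]. Speed limits (rad/s): [2.57, 2.57, 3.14, 3.14, 3.14, 3.14].

INTERFACE

Orientations are given as a unit quaternion [w, x, y, z].
In Python, from workcell import arm gives the robot as it stands.
- The arm moves only by the tool move_arm, never from a script. Its arguments are lists of equal length, an entry for each row: "turn": the turn, a rotation vector about the tool's x, y, z as a fraction of full scale, a list of three; "linear": the shift along the tool's x, y, z as a fraction of full scale, a list of three; "claw": the opening, from -1 (shut) to 1 (fully open), so that 0 is half open. A call has 1 to 12 rows; each row shifts and turns the commanded pose from where the row before left it, along the tool's axes as they then stand; what a row does not reach is not made up. Full scale, the value 1, is 50 mm for a shift and 4 degrees for a turn. A row lasts 1/10 s, in which the tool goes at most 50 mm and 8.59 degrees, less where a joint would pass 70% of its speed; a pose out of reach is approached as far as the arm can. A call with a number of a shift or a turn outside -1 to 1 is refused whole. A call with a gripper value outside its range is refused whole. The fingers move at their own pace and stop on an object; "grip_force" is the grip in N (left out, the last holds). Time passes only in rows, so rows that do not move let the fingers close. It gives the time, the measured TCP pose, the force, the opening and the grip force at its end, in the units of the state.
- arm.get_obs(): the state, without advancing time (a new reading comes with each control period).
- arm.grab_frame(name): name is "scene" or "top" or "wrist"; returns a dict with "img" (400x640x3 uint8, red, green, blue), "fx", "fy", "cx", "cy" (pixels), "origin" and "orientation" of the camera in the world. Camera axes: x right, y up, looking along -z (the intrinsics and any distortion apply to the point x, -y, -z); pixel columns grow to the right and rows downward; lengths in m; the calibration is good to about 2 mm. A picture is of the moment at which its call begins. There is no depth.
- arm.job_done(): hands the job in; it is judged then, once.
Trained networks look in the newest picture that a camera, given by its name, has taken for a name from the list of things; names that differ only in an ending like _2 or _b are one class to them, and where a whole thing is asked for, a point or a joint stands for the part that bears it (a point fixed in the world has none). Each returns a list of dicts, best first, with "conf" (0 to 1); they miss things now and then, are a little off and sometimes report something else, mostly with a low value. They report only what shows in the picture. A call takes as long as a camera call. They do not tell look-alikes from the thing itself.
- arm.outline_of(name, camera): "mask" (400x640 bool, what is visible of it) and "box" ([centre column, centre row, width, height] in pixels, round what is visible of it).
- arm.place_of(name, camera): "uv" ([column, row] in pixels: a listed point, or the origin of a listed thing).
The state is a dict: "time": time; "joints": joint angles; "dq": joint speeds; "joint_torque": joint torques, N m; "tool_pos": TCP position; "tool_rot": TCP orientation; "ft_force": force on the tool from outside, world axes, zero at the start; "moment": the same for the moment, N m; "opening": opening from 0.0 (shut) to 1.0 (fully open); "grip_force": force on a finger pad.
Only numpy, scipy, OpenCV 4.12 (cv2) and the standard library are available. Lean on these libraries where they do the work, as an engineer would, in place of code of your own. Each camera call takes 0.05 s, during which the arm holds its last target. There are 200 camera calls.

## Working session

There is one attempt and no reset: what is moved stays moved. The work goes in short steps, Python scripts to look and compute and a tool call to move; the robot and the scene stay as the last step left them, time stands still between calls to the robot, and variables do not carry over. Pictures are saved under pics/ and viewed, at most 10 in all, crops included, and the job is handed in when it is done.

Besides the shell and the picture viewer there is one more tool, called after "Emit:" in YAML: its name, and indented under it one key for each argument. move_arm: Moves the arm, as the interface text tells. Its arguments: {"type":"object","properties":{"turn":{"type":"array"},"linear":{"type":"array"},"claw":{"type":"array"},"grip_force":{"type":"number"}},"required":["turn","linear","claw"]}

```bash
mkdir -p pics; cat > h.py <<'E'
from workcell import arm
import numpy as np, cv2
from scipy.spatial.transform import Rotation as R
def rot(q): return R.from_quat([q[1],q[2],q[3],q[0]]).as_matrix()
def grab(n,save=None):
    f=arm.grab_frame(n)
    if save: cv2.imwrite('pics/'+save,cv2.cvtColor(f['img'],cv2.COLOR_RGB2BGR))
    return f
def topl(f,uv,z):
    d=np.array([(uv[0]-f['cx'])/f['fx'],-(uv[1]-f['cy'])/f['fy'],-1.]); d=rot(f['orientation'])@d
    o=np.array(f['origin']); return o+d*(z-o[2])/d[2]
def proj(f,p):
    c=rot(f['orientation']).T@(np.array(p)-np.array(f['origin']))
    return np.array([f['cx']+f['fx']*c[0]/-c[2], f['cy']-f['fy']*c[1]/-c[2]])
E
python3 - <<'E'
from h import *
for cam in ['top','scene']:
    f=grab(cam,cam+'0.png'); print(cam,f['fx'],f['cx'],f['cy'],f['origin'],f['orientation'],[k for k in f if k not in('img',)])
    for n,z in [('shaft',.02),('shaft_grip',.0935),('holder',0),('pulley',0),('hub_face',.12),('wrench',0),('jar',0),('pot',0),('spacer',0),('oil',0)]:
        for r in arm.place_of(n,cam): print(n,round(r['conf'],2),np.round(r['uv'],1),np.round(topl(f,r['uv'],z),3))
    for n in ['shaft','holder','pulley']:
        for r in arm.outline_of(n,cam): print('box',n,round(r['conf'],2),np.round(r['box'],0))
print(arm.get_obs())
E
```

```text
top 491.2047143897435 316.2593286205404 202.09232553130042 [0.39524715 0.03595586 1.34584491] [-0.69672553 -0.05193786  0.05984486  0.71294782] ['fx', 'fy', 'cx', 'cy', 'origin', 'orientation']
shaft 0.96 [212.6 196.8] [0.628 0.301 0.02 ]
shaft 0.66 [240.  228.4] [0.539 0.227 0.02 ]
shaft_grip 0.77 [237.5 274.9] [0.414 0.222 0.093]
holder 0.73 [243.9 230.2] [0.536 0.219 0.   ]
pulley 0.67 [383.3 211.3] [ 0.58  -0.167  0.   ]
pulley 0.44 [243.8 229.3] [0.539 0.219 0.   ]
hub_face 0.28 [326.1 253.6] [ 0.461 -0.002  0.12 ]
wrench 0.84 [326.3 253.4] [ 0.467 -0.006  0.   ]
wrench 0.17 [411.4 156.9] [ 0.733 -0.253  0.   ]
jar 0.69 [327.8 158.1] [ 0.735 -0.017  0.   ]
pot 0.78 [241.  154.7] [0.75  0.227 0.   ]
spacer 0.59 [409.5 158. ] [ 0.73  -0.248  0.   ]
oil 0.67 [358.1 134.6] [ 0.801 -0.105  0.   ]
box shaft 0.82 [241. 279.  29.  25.]
box shaft 0.67 [241. 226.  22.  18.]
box shaft 0.56 [205. 192.  34.  25.]
box shaft 0.3 [326. 256.  12.  59.]
box holder 0.84 [242. 230.  38.  38.]
box pulley 0.9 [383. 211.  58.  59.]
scene 449.93275705892086 315.5166344143645 195.7171334995358 [1.336484
[... 1244 characters left out ...]
oints': array([-1.40797067e+00,  5.26923128e-02,  1.61289609e+00, -1.93827356e-05,
        1.47599820e+00, -1.18960478e-01]), 'dq': array([ 5.55982932e-04, -4.95893075e-04, -1.19890213e-03,  9.08719441e-05,
       -8.86181084e-04, -1.21485045e-03]), 'joint_torque': array([ 3.86077056e-05, -3.93672538e+01, -3.70451617e+01, -1.32864461e-04,
        5.48910648e-04, -2.21412648e-05]), 'tool_pos': array([ 0.17381097, -0.60032762,  0.23131068]), 'tool_rot': array([ 3.23434884e-06,  9.90090851e-01,  1.40428297e-01, -9.57922847e-06]), 'ft_force': array([ 0.0812296 ,  0.47361634, -0.81448606]), 'moment': array([-0.06464476, -0.02381203,  0.01834233]), 'grip_force': 0.0, 'opening': 0.9978820005224565}
```

View pics/top0.png

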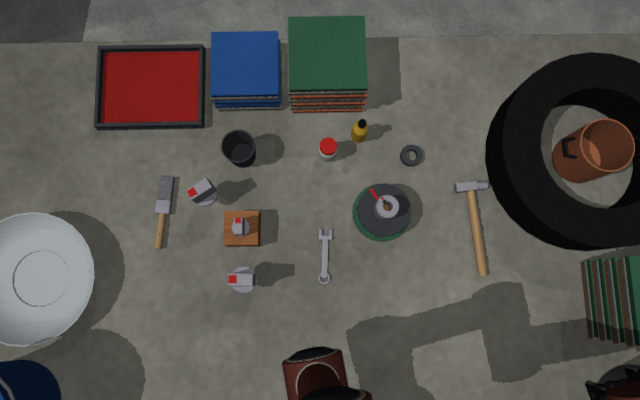

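View pics/scene0.png

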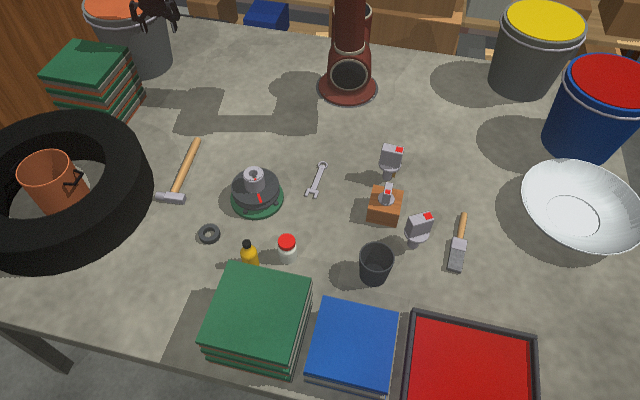

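Things that look like the spindle in the top picture: one at (202,190) standing free, one at (240,227) in the wooden holder, and one at (241,280) standing free. The one in the holder is clearly the smallest, so I choose it. I'll check it in a close crop along with the hub.

```bash
python3 - <<'E'
from h import *
im=cv2.imread('pics/top0.png')
a=cv2.resize(im[180:300,180:280],None,fx=4,fy=4,interpolation=2)
b=cv2.resize(im[175:250,345:420],None,fx=5,fy=5,interpolation=2)
c=np.zeros((480,780,3),np.uint8); c[:,:400]=a; c[:375,405:780]=b
cv2.imwrite('pics/crop1.png',c)
f=arm.grab_frame('top')
hsv=cv2.cvtColor(f['img'],cv2.COLOR_RGB2HSV)
red=(((hsv[...,0]<8)|(hsv[...,0]>172))&(hsv[...,1]>150)&(hsv[...,2]>80)).astype(np.uint8)
n,l,s,ce=cv2.connectedComponentsWithStats(red)
for i in range(1,n):
    if s[i,4]<200: print(s[i],np.round(ce[i],1))
g=[.538,.22]
print(proj(f,[.538,.22,.116]),proj(f,[.578,-.165,.12]))
E
```

```text
[188 188   9   9  51] [191.4 191.9]
[369 188   9  12  39] [373.4 193.2]
[382 198   1   1   1] [382. 198.]
[236 218   5   5  24] [237.9 219.9]
[229 275   7   8  51] [231.9 278.8]
[237.13569045 224.7995883 ] [389.47904522 205.44788563]
```

View pics/crop1.png

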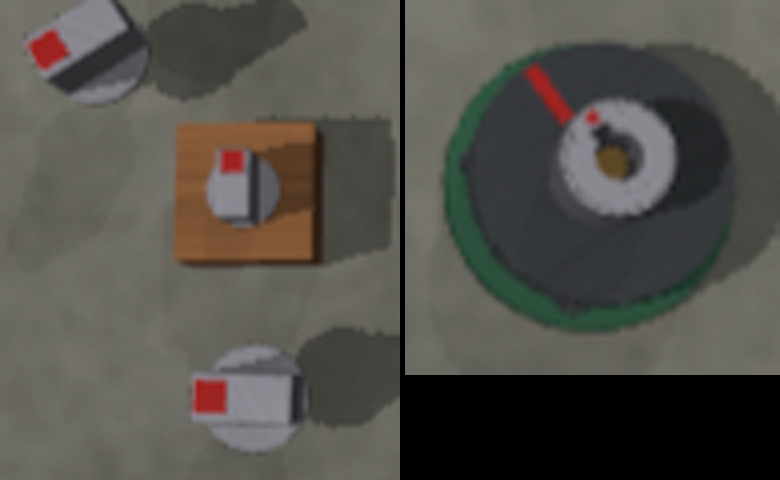

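The crop shows our spindle at (239,224) in the holder. Its red mark points up the image, so the key side is roughly world +x. The hub is at (387,206) and its keyway points up-left, at a yaw of about 30°. First I turn the tool to yaw 0, then travel over.

Emit:
move_arm:
  turn:
    - [0, 0, 1]
    - [0, 0, 1]
    - [0, 0, 1]
    - [0, 0, 1]
  linear:
    - [0, 0, -0.1]
    - [0, 0, -0.1]
    - [0, 0, -0.1]
    - [0, 0, -0.1]
  claw: [1, 1, 1, 1]

```text
time: 1.85
tool_pos: [0.1738, -0.6003, 0.2515]
tool_rot: [-0.0, 1.0, -0.0, 0.0]
ft_force: [1.0, -0.5, -0.9]
opening: 1.0
grip_force: 0.0
```

Emit:
move_arm:
  turn:
    - [0, 0, 0]
    - [0, 0, 0]
    - [0, 0, 0]
    - [0, 0, 0]
    - [0, 0, 0]
    - [0, 0, 0]
    - [0, 0, 0]
    - [0, 0, 0]
    - [0, 0, 0]
    - [0, 0, 0]
    - [0, 0, 0]
    - [0, 0, 0]
  linear:
    - [0.3, -0.7, 0]
    - [0.3, -0.7, 0]
    - [0.3, -0.7, 0]
    - [0.3, -0.7, 0]
    - [0.3, -0.7, 0]
    - [0.3, -0.7, 0]
    - [0.3, -0.7, 0]
    - [0.3, -0.7, 0]
    - [0.3, -0.7, 0]
    - [0.3, -0.7, 0]
    - [0.3, -0.7, 0]
    - [0.3, -0.7, 0]
  claw: [1, 1, 1, 1, 1, 1, 1, 1, 1, 1, 1, 1]

```text
time: 3.05
tool_pos: [0.3531, -0.1785, 0.2516]
tool_rot: [0.0, 1.0, 0.001, 0.0]
ft_force: [0.8, -0.2, 0.3]
opening: 1.003
grip_force: 0.0
```

Emit:
move_arm:
  turn:
    - [0, 0, 0]
    - [0, 0, 0]
    - [0, 0, 0]
    - [0, 0, 0]
    - [0, 0, 0]
    - [0, 0, 0]
    - [0, 0, 0]
    - [0, 0, 0]
    - [0, 0, 0]
    - [0, 0, 0]
    - [0, 0, 0]
    - [0, 0, 0]
  linear:
    - [0.3, -0.7, 0]
    - [0.3, -0.7, 0]
    - [0.3, -0.7, 0]
    - [0.3, -0.7, 0]
    - [0.3, -0.7, 0]
    - [0.3, -0.7, 0]
    - [0.3, -0.7, 0]
    - [0.3, -0.7, 0]
    - [0.3, -0.7, 0]
    - [0.3, -0.7, 0]
    - [0.2, -0.6, 0]
    - [0, 0, 0]
  claw: [1, 1, 1, 1, 1, 1, 1, 1, 1, 1, 1, 1]

```text
time: 4.25
tool_pos: [0.5122, 0.2034, 0.2511]
tool_rot: [-0.0, 1.0, 0.003, -0.0]
ft_force: [-0.4, -0.3, -0.7]
opening: 0.998
grip_force: 0.0
```

```bash
python3 - <<'E'
from h import *
f=grab('wrist','w1.png'); print(f['origin'],f['orientation'],f['fx'],f['cx'],f['cy'])
print(arm.get_obs()['tool_pos'],arm.get_obs()['joints'])
for n,z in [('shaft',.02),('shaft_grip',.0935),('holder',0)]:
    for r in arm.place_of(n,'wrist'): print(n,round(r['conf'],2),np.round(r['uv'],1),np.round(topl(f,r['uv'],z),3))
E
```

```text
[0.587031   0.2048655  0.39445424] [ 0.70138287 -0.1049128   0.10527    -0.69711807] 332.09048930468157 318.0148780175796 201.46133969805715
[0.51182481 0.20185964 0.25106425] [ 2.40473105e-01 -1.36872483e-01  1.76393625e+00 -1.65140064e-04
  1.51524399e+00  1.80611318e+00]
shaft 0.95 [219.3  55.8] [0.63  0.308 0.02 ]
shaft 0.94 [307.2 141.8] [0.542 0.217 0.02 ]
shaft 0.56 [314.5 249.6] [0.41  0.209 0.02 ]
shaft 0.42 [112.6  97.4] [0.588 0.427 0.02 ]
shaft_grip 0.81 [314.3 294.1] [0.394 0.208 0.094]
shaft_grip 0.73 [180.9  41.6] [0.632 0.319 0.094]
shaft_grip 0.61 [308.4 155.4] [0.538 0.214 0.094]
```

View pics/w1.png

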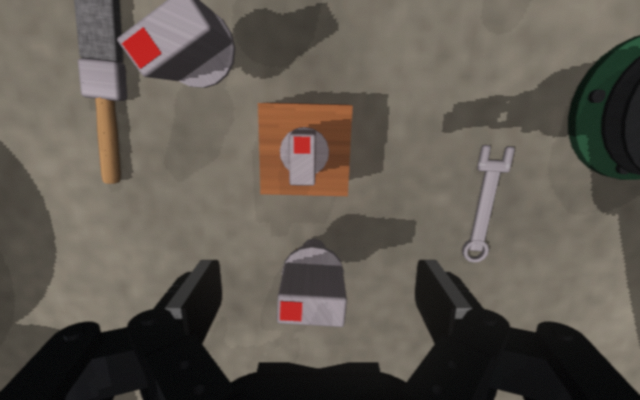

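The wrist view shows our spindle at about (302,157) in the holder with its red mark at (302,145), and the fingers are in line with it. I'll fit the block's outline with its known size.

```bash
python3 - <<'E'
from h import *
f=arm.grab_frame('wrist'); im=cv2.cvtColor(f['img'],cv2.COLOR_RGB2BGR)
def box(cx,cy,yaw,z,lx=.044,ly=.022):
    c,s=np.cos(yaw),np.sin(yaw)
    return [proj(f,[cx+c*a-s*b,cy+s*a+c*b,z]) for a,b in [(-lx/2,-ly/2),(lx/2,-ly/2),(lx/2,ly/2),(-lx/2,ly/2)]]
hsv=cv2.cvtColor(f['img'],cv2.COLOR_RGB2HSV)
red=(((hsv[...,0]<6)|(hsv[...,0]>174))&(hsv[...,1]>160)).astype(np.uint8)
n,l,s,ce=cv2.connectedComponentsWithStats(red)
for i in range(1,n):
    if s[i,4]>40: print(s[i],np.round(ce[i],1),np.round(topl(f,ce[i],.116),4), cv2.minAreaRect(np.argwhere(l==i)[:,::-1].astype(np.float32)))
x0,y0,k=240,90,5
c=cv2.resize(im[y0:y0+115,x0:x0+120],None,fx=k,fy=k,interpolation=2)
for z,col in [(.116,(0,255,0)),(.071,(255,0,0))]:
    p=(np.array(box(.538,.2165,0,z))-[x0,y0]+.5)*k
    cv2.polylines(c,[p.astype(int)],True,col,1)
th=np.linspace(0,6.28,60)
p=(np.array([proj(f,[.538+.024*np.cos(t),.2165+.024*np.sin(t),.071]) for t in th])-[x0,y0]+.5)*k
cv2.polylines(c,[p.astype(int)],True,(255,255,0),1)
cv2.imwrite('pics/c2.png',c)
E
```

```text
[117  28  38  40 793] [135.6  47.7] [0.6242 0.3415 0.116 ] ((135.6513671875, 47.708106994628906), (31.026058197021484, 25.806034088134766), 53.97262954711914)
[290 137  15  15 224] [297. 144.] [0.5509 0.2187 0.116 ] ((297.0, 144.0), (14.0, 14.0), 90.0)
[277 301  21  19 365] [286.9 310.1] [0.3898 0.2313 0.116 ] ((287.0, 310.0), (18.0, 20.0), 90.0)
```

View pics/c2.png

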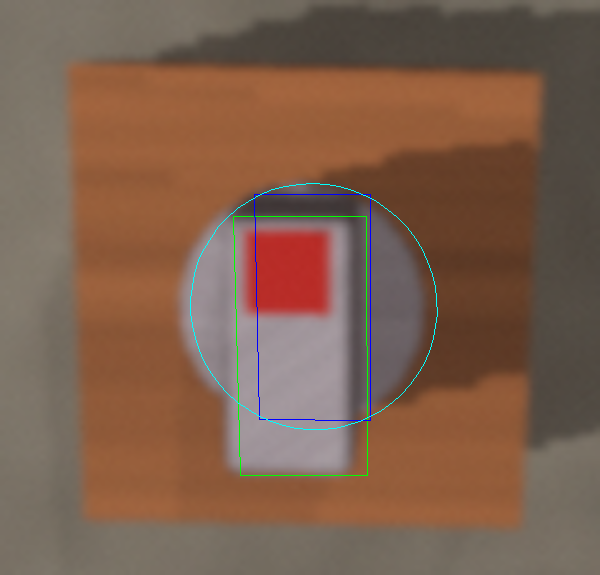

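The real block top sits about 11 crop pixels left of my drawn outline, which puts the axis near (0.538, 0.2185) with yaw about -0.03. I descend to a TCP height of about 0.081.

Emit:
move_arm:
  turn:
    - [0, 0, 0.2]
    - [0, 0, 0.2]
    - [0, 0, 0]
    - [0, 0, 0]
    - [0, 0, 0]
    - [0, 0, 0]
    - [0, 0, 0]
    - [0, 0, 0]
    - [0, 0, 0]
  linear:
    - [0.26, -0.17, 0.2]
    - [0.26, -0.16, 0.4]
    - [0, 0, 0.5]
    - [0, 0, 0.5]
    - [0, 0, 0.5]
    - [0, 0, 0.5]
    - [0, 0, 0.5]
    - [0, 0, 0.3]
    - [0, 0, 0]
  claw: [1, 1, 1, 1, 1, 1, 1, 1, 1]

```text
time: 5.4
tool_pos: [0.536, 0.2157, 0.0787]
tool_rot: [0.001, 1.0, -0.013, -0.002]
ft_force: [0.0, 0.7, 0.3]
opening: 1.0
grip_force: 0.0
```

Emit:
move_arm:
  turn:
    - [0, 0, 0]
    - [0, 0, 0]
    - [0, 0, 0]
    - [0, 0, 0]
    - [0, 0, 0]
    - [0, 0, 0]
    - [0, 0, 0]
    - [0, 0, 0]
    - [0, 0, 0]
    - [0, 0, 0]
  linear:
    - [0, 0, 0]
    - [0, 0, 0]
    - [0, 0, 0]
    - [0, 0, 0]
    - [0, 0, 0]
    - [0, 0, 0]
    - [0, 0, 0]
    - [0, 0, 0]
    - [0, 0, 0]
    - [0, 0, 0]
  claw: [-1, -1, -1, -1, -1, -1, -1, -1, -1, -1]
  grip_force: 70

```text
time: 6.4
tool_pos: [0.5386, 0.2172, 0.0824]
tool_rot: [-0.0, 1.0, -0.013, 0.001]
ft_force: [-0.2, 0.4, 5.9]
opening: 0.249
grip_force: 69.5
```

The opening reads 21 mm at 70 N, so the block is gripped. Next I lift 125 mm.

Emit:
move_arm:
  turn:
    - [0, 0, 0]
    - [0, 0, 0]
    - [0, 0, 0]
    - [0, 0, 0]
    - [0, 0, 0]
    - [0, 0, 0]
    - [0, 0, 0]
    - [0, 0, 0]
    - [0, 0, 0]
  linear:
    - [0, 0, -0.1]
    - [0, 0, -0.2]
    - [0, 0, -0.4]
    - [0, 0, -0.4]
    - [0, 0, -0.4]
    - [0, 0, -0.4]
    - [0, 0, -0.4]
    - [0, 0, -0.3]
    - [0, 0, 0]
  claw: [-1, -1, -1, -1, -1, -1, -1, -1, -1]

```text
time: 7.3
tool_pos: [0.539, 0.2172, 0.214]
tool_rot: [-0.001, 1.0, -0.013, 0.002]
ft_force: [0.1, 0.1, -2.1]
opening: 0.246
grip_force: 68.6
```

Emit:
move_arm:
  turn:
    - [0, 0, 0]
    - [0, 0, 0]
    - [0, 0, 0]
    - [0, 0, 0]
    - [0, 0, 0]
    - [0, 0, 0]
    - [0, 0, 0]
    - [0, 0, 0]
    - [0, 0, 0]
    - [0, 0, 0]
    - [0, 0, 0]
    - [0, 0, 0]
  linear:
    - [-0.06, 0.4, 0]
    - [-0.06, 0.8, 0]
    - [-0.06, 0.8, 0]
    - [-0.06, 0.8, 0]
    - [-0.06, 0.8, 0]
    - [-0.06, 0.8, 0]
    - [-0.06, 0.8, 0]
    - [-0.06, 0.8, 0]
    - [-0.06, 0.8, 0]
    - [-0.06, 0.6, 0]
    - [0, 0.24, 0]
    - [0, 0, 0]
  claw: [-1, -1, -1, -1, -1, -1, -1, -1, -1, -1, -1, -1]

```text
time: 8.5
tool_pos: [0.4975, -0.1651, 0.2101]
tool_rot: [-0.001, 1.0, -0.014, -0.001]
ft_force: [-0.4, -0.2, -2.8]
opening: 0.25
grip_force: 69.3
```

```bash
python3 - <<'E'
from h import *
f=grab('wrist','w2.png')
o=arm.get_obs(); print(o['tool_pos'],o['tool_rot'],o['grip_force'],o['ft_force'])
f=grab('wrist','w2.png')
o=arm.get_obs(); print(o['tool_pos'],o['tool_rot'],f['origin'],f['orientation'])
for n,z in [('shaft_grip',.22),('pulley',0),('hub_face',.12)]:
    for r in arm.place_of(n,'wrist'): print(n,round(r['conf'],2),np.round(r['uv'],1),np.round(topl(f,r['uv'],z),4))
hsv=cv2.cvtColor(f['img'],cv2.COLOR_RGB2HSV)
red=(((hsv[...,0]<6)|(hsv[...,0]>174))&(hsv[...,1]>150)).astype(np.uint8)
n,l,s,ce=cv2.connectedComponentsWithStats(red)
for i in range(1,n):
    if s[i,4]>15: print(s[i],np.round(ce[i],1),np.round(topl(f,ce[i],.065),4),np.round(topl(f,ce[i],.12),4))
E
```

```text
[ 0.49769619 -0.16390918  0.21022906] [-8.13800003e-04  9.99911722e-01 -1.32393724e-02 -7.77298474e-04] 69.2971658706665 [-0.17008167  0.22033624 -3.37691633]
[ 0.49790127 -0.16327194  0.21043754] [-7.60141123e-04  9.99920701e-01 -1.25550010e-02 -6.21488783e-04] [ 0.57270955 -0.16503001  0.35351629] [-0.68983802  0.10331417 -0.10768063  0.70841694]
shaft_grip 0.67 [320.1 276.9] [ 0.4958 -0.1636  0.22  ]
pulley 0.75 [314.1  95.3] [ 0.5763 -0.1604  0.    ]
hub_face 0.83 [312.1  89.8] [ 0.5786 -0.1607  0.12  ]
[259  13  30  40 432] [273.6  32.4] [ 0.6235 -0.1308  0.065 ] [ 0.6139 -0.1373  0.12  ]
[285  53  10  10  65] [289.8  57.6] [ 0.605  -0.1426  0.065 ] [ 0.5988 -0.1469  0.12  ]
[ 299  260   38   34 1209] [317.7 275.9] [ 0.4076 -0.1596  0.065 ] [ 0.439  -0.1607  0.12  ]
```

View pics/w2.png

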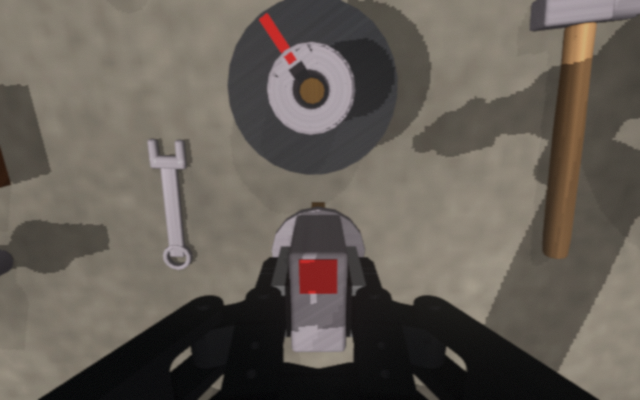

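The wrist view shows the hub face centre at about (311,89), its red dot at (290,58), the stripe at (274,32), and the held spindle with its red mark at (318,276). I'll work out the spindle's offset from the hub in this same camera so that calibration errors cancel.

```bash
python3 - <<'E'
from h import *
f=arm.grab_frame('wrist'); o=arm.get_obs(); T=o['tool_pos'];print(T,o['tool_rot'])
hsv=cv2.cvtColor(f['img'],cv2.COLOR_RGB2HSV)
b=(hsv[...,2]>120)&(hsv[...,1]<60)
m=np.zeros(b.shape,np.uint8); m[30:145,250:370]=b[30:145,250:370]
n,l,s,ce=cv2.connectedComponentsWithStats(m); i=1+s[1:,4].argmax(); print(s[i])
cs,_=cv2.findContours((l==i).astype(np.uint8),cv2.RETR_EXTERNAL,cv2.CHAIN_APPROX_NONE)
h=cv2.convexHull(max(cs,key=len))
P=np.array([topl(f,q[0],.12)[:2] for q in h])
(c,r)=cv2.minEnclosingCircle((P*1e3).astype(np.float32)); 
A=np.c_[2*P,np.ones(len(P))]; x=np.linalg.lstsq(A,(P**2).sum(1),rcond=None)[0]; print('hub fit',x[:2],np.sqrt(x[2]+x[0]**2+x[1]**2),c,r)
red=(((hsv[...,0]<6)|(hsv[...,0]>174))&(hsv[...,1]>150)).astype(np.uint8)
n,l,s,ce=cv2.connectedComponentsWithStats(red)
for i in range(1,n):
    if s[i,4]>15: print(np.round(ce[i],1),np.round(topl(f,ce[i],.065),4),np.round(topl(f,ce[i],.12),4),np.round(topl(f,ce[i],T[2]+.0336),4))
q=max([k for k in range(1,n)],key=lambda k:s[k,4]); print(cv2.minAreaRect(np.argwhere(l==q)[:,::-1].astype(np.float32)))
for uv in [(273,250),(363,250)]: print(topl(f,uv,T[2]-.0624+.051))
f=arm.grab_frame('top')
for r in arm.place_of('hub_face','top')+arm.place_of('pulley','top'): print(r['uv'],r['conf'],topl(f,r['uv'],.12),topl(f,r['uv'],0))
E
```

```text
[ 0.49830136 -0.16299557  0.21115928] [-1.72568774e-04  9.99930574e-01 -1.17817741e-02 -8.01805595e-05]
[ 269   43   86   92 4703]
hub fit [ 0.57881016 -0.15955817] 0.028894086762653995 (578.7271728515625, -159.75729370117188) 29.169002532958984
[275.4  33.6] [ 0.6235 -0.1308  0.065 ] [ 0.6139 -0.1371  0.12  ] [ 0.5922 -0.1512  0.2448]
[292.   58.7] [ 0.6049 -0.1431  0.065 ] [ 0.5989 -0.147   0.12  ] [ 0.5852 -0.1558  0.2448]
[317.8 275.9] [ 0.4079 -0.1591  0.065 ] [ 0.4393 -0.16    0.12  ] [ 0.5105 -0.1619  0.2448]
((317.5, 276.0), (32.0, 37.0), 90.0)
[ 0.50019319 -0.13873248  0.19975928]
[ 0.49911473 -0.1846354   0.19975928]
[385.6, 207.8] 0.93 [ 0.57221375 -0.15490547  0.12      ] [ 0.58953731 -0.17358921  0.        ]
[381.0, 210.6] 0.59 [ 0.56533734 -0.1429555   0.12      ] [ 0.58198775 -0.16046943  0.        ]
[356.9, 136.8] 0.58 [ 0.75919052 -0.08919393  0.12      ] [ 0.79481754 -0.10144505  0.        ]
```

Emit:
move_arm:
  turn:
    - [0, 0, 0]
    - [0, 0, 0]
    - [0, 0, 0]
    - [0, 0, 0]
    - [0, 0, 0]
    - [0, 0, 0]
  linear:
    - [0.2, -0.02, 0]
    - [0.4, -0.02, 0]
    - [0.4, -0.02, 0]
    - [0.4, -0.02, 0]
    - [0.22, 0, 0]
    - [0, 0, 0]
  claw: [-1, -1, -1, -1, -1, -1]

```text
time: 9.55
tool_pos: [0.5804, -0.1621, 0.2111]
tool_rot: [-0.0, 1.0, -0.012, -0.0]
ft_force: [0.5, -0.0, -2.5]
opening: 0.249
grip_force: 69.3
```

Emit:
move_arm:
  turn:
    - [0, 0, -0.8]
    - [0, 0, -0.8]
    - [0, 0, -0.8]
    - [0, 0, -0.8]
    - [0, 0, -0.8]
    - [0, 0, -0.8]
    - [0, 0, -0.8]
    - [0, 0, -0.8]
    - [0, 0, -0.8]
    - [0, 0, -0.8]
    - [0, 0, -0.5]
    - [0, 0, 0]
  linear:
    - [0, 0, 0]
    - [0, 0, 0]
    - [0, 0, 0]
    - [0, 0, 0]
    - [0, 0, 0]
    - [0, 0, 0]
    - [0, 0, 0]
    - [0, 0, 0]
    - [0, 0, 0]
    - [0, 0, 0]
    - [0, 0, 0]
    - [0, 0, 0]
  claw: [-1, -1, -1, -1, -1, -1, -1, -1, -1, -1, -1, -1]

```text
time: 10.75
tool_pos: [0.5787, -0.1623, 0.2113]
tool_rot: [-0.0, 0.96, 0.28, -0.0]
ft_force: [0.1, 0.2, -3.1]
opening: 0.244
grip_force: 69.2
```

```bash
cat > go.py <<'E'
from h import *
import sys
o=arm.get_obs(); Rm=rot(o['tool_rot']); T=o['tool_pos']
print('t',o['time'],'T',np.round(T,4),'yaw deg',np.degrees(np.arctan2(Rm[1,0],Rm[0,0])),'tilt',np.round(Rm[:,2],4),'F',np.round(o['ft_force'],1),'M',np.round(o['moment'],2))
d=np.array([.5795,-.1608,T[2]])-T; print('need tool shift (units)',np.round(Rm.T@d/.05,3))
E
python3 - <<'E'
import time
from h import *
f=grab('scene','s3.png'); im=cv2.imread('pics/s3.png'); cv2.imwrite('pics/s3c.png',cv2.resize(im[110:230,190:330],None,fx=5,fy=5,interpolation=2))
f=grab('wrist','w3.png')
hsv=cv2.cvtColor(f['img'],cv2.COLOR_RGB2HSV)
red=(((hsv[...,0]<6)|(hsv[...,0]>174))&(hsv[...,1]>150)).astype(np.uint8)
n,l,s,ce=cv2.connectedComponentsWithStats(red)
for i in range(1,n):
    if s[i,4]>15: print(s[i],np.round(ce[i],1),np.round(topl(f,ce[i],.065),4),np.round(topl(f,ce[i],.245),4))
import go
E
```

```text
[312 109  10  41 406] [316.5 128.9] [ 0.6208 -0.1326  0.065 ] [ 0.6339 -0.1254  0.245 ]
[314 170   6   7  42] [316.5 173. ] [ 0.5884 -0.1532  0.065 ] [ 0.6216 -0.1332  0.245 ]
[ 300  260   37   33 1194] [317.6 276. ] [ 0.5021 -0.2092  0.065 ] [ 0.589  -0.1544  0.245 ]
[  0 390  33  10 177] [ 11.8 395.9] [ 0.1925 -0.0025  0.065 ] [ 0.4718 -0.0761  0.245 ]
t 10.85 T [ 0.5789 -0.1623  0.2113] yaw deg 32.49131575026383 tilt [-3.e-04  0.e+00 -1.e+00] F [ 0.1 -0.5 -3.1] M [-0.01 -0.01  0.03]
need tool shift (units) [ 0.027 -0.018 -0.   ]
```

View pics/s3c.png

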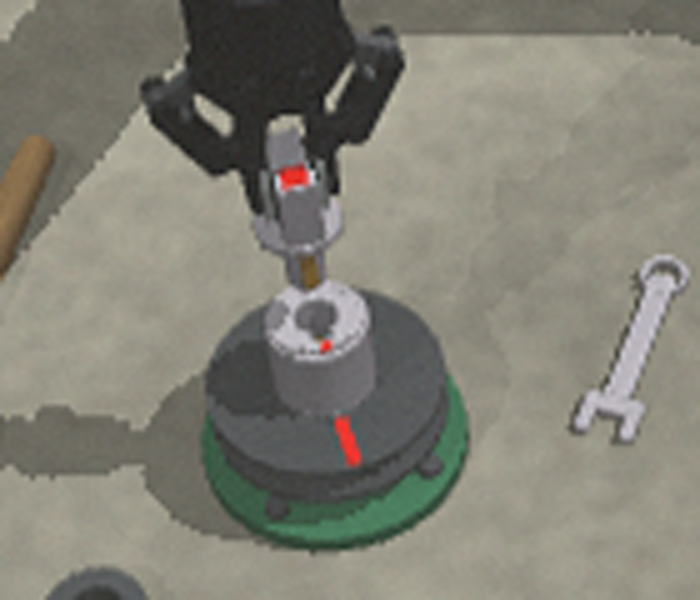

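The scene crop shows the spindle hanging right above the bore at (315,315). In the wrist view the stripe and dot both lie in column 316.5 against 317.6 for the spindle's mark, so the yaw is good. I make the small shift, then descend into the mouth.

Emit:
move_arm:
  turn:
    - [0, 0, 0]
    - [0, 0, 0]
    - [0, 0, 0]
    - [0, 0, 0]
    - [0, 0, 0]
    - [0, 0, 0]
    - [0, 0, 0]
    - [0, 0, 0]
    - [0, 0, 0]
  linear:
    - [0.027, -0.018, 0]
    - [0, 0, 0.15]
    - [0, 0, 0.15]
    - [0, 0, 0.15]
    - [0, 0, 0.1]
    - [0, 0, 0.08]
    - [0, 0, 0.08]
    - [0, 0, 0.06]
    - [0, 0, 0]
  claw: [-1, -1, -1, -1, -1, -1, -1, -1, -1]

```text
time: 11.75
tool_pos: [0.5797, -0.1607, 0.1723]
tool_rot: [-0.0, 0.96, 0.28, -0.0]
ft_force: [-0.3, 0.1, -3.8]
opening: 0.249
grip_force: 69.3
```

```bash
python3 go.py
```

```text
t 11.75 T [ 0.5797 -0.1607  0.1723] yaw deg 32.54455196644812 tilt [-7.e-04  3.e-04 -1.e+00] F [-0.3  0.1 -3.8] M [ 0.03 -0.01 -0.03]
need tool shift (units) [-0.004 -0.     0.   ]
```

Emit:
move_arm:
  turn:
    - [0, 0, 0]
    - [0, 0, 0]
    - [0, 0, 0]
    - [0, 0, 0]
    - [0, 0, 0]
  linear:
    - [0, 0, 0.04]
    - [0, 0, 0.04]
    - [0, 0, 0.04]
    - [0, 0, 0.04]
    - [0, 0, 0]
  claw: [-1, -1, -1, -1, -1]

```text
time: 12.25
tool_pos: [0.5796, -0.1607, 0.1643]
tool_rot: [-0.0, 0.96, 0.28, -0.0]
ft_force: [0.3, -1.2, -3.4]
opening: 0.249
grip_force: 69.3
```

```bash
python3 go.py
```

```text
t 12.25 T [ 0.5796 -0.1607  0.1643] yaw deg 32.54501159087754 tilt [-7.e-04  3.e-04 -1.e+00] F [ 0.3 -1.2 -3.4] M [ 0.03 -0.02 -0.  ]
need tool shift (units) [-0.004  0.     0.   ]
```

The key entered the keyway with no push-back. I continue down, then make the last millimetres slowly.

Emit:
move_arm:
  turn:
    - [0, 0, 0]
    - [0, 0, 0]
    - [0, 0, 0]
    - [0, 0, 0]
    - [0, 0, 0]
    - [0, 0, 0]
    - [0, 0, 0]
    - [0, 0, 0]
  linear:
    - [0, 0, 0.08]
    - [0, 0, 0.08]
    - [0, 0, 0.08]
    - [0, 0, 0.08]
    - [0, 0, 0.06]
    - [0, 0, 0.06]
    - [0, 0, 0.04]
    - [0, 0, 0]
  claw: [-1, -1, -1, -1, -1, -1, -1, -1]

```text
time: 13.05
tool_pos: [0.5801, -0.1608, 0.1422]
tool_rot: [0.0, 0.96, 0.28, 0.0]
ft_force: [-4.6, 1.1, 5.6]
opening: 0.248
grip_force: 70.7
```

```bash
python3 go.py
```

```text
t 13.05 T [ 0.5801 -0.1608  0.1422] yaw deg 32.55205665146479 tilt [ 2.e-04  0.e+00 -1.e+00] F [-4.6  1.1  5.6] M [ 0.43  0.92 -0.02]
need tool shift (units) [-0.01  -0.006 -0.   ]
```

Emit:
move_arm:
  turn:
    - [0, 0, 0]
    - [0, 0, 0]
    - [0, 0, 0]
    - [0, 0, 0]
    - [0, 0, 0]
    - [0, 0, 0]
  linear:
    - [-0.01, -0.006, 0.02]
    - [0, 0, 0.02]
    - [0, 0, 0.02]
    - [0, 0, 0.02]
    - [0, 0, 0.02]
    - [0, 0, 0]
  claw: [-1, -1, -1, -1, -1, -1]

```text
time: 13.65
tool_pos: [0.58, -0.1608, 0.138]
tool_rot: [0.0, 0.96, 0.28, 0.001]
ft_force: [-3.0, 2.8, 8.6]
opening: 0.242
grip_force: 70.8
```

```bash
python3 go.py
```

```text
t 13.65 T [ 0.58   -0.1608  0.138 ] yaw deg 32.55118103150897 tilt [ 1.6e-03 -1.0e-04 -1.0e+00] F [-3.   2.8  8.6] M [0.43 0.82 0.  ]
need tool shift (units) [-0.009 -0.005 -0.   ]
```

Net force is 8.6 N, close to the spring's at-home value. I press on in small steps until the collar contact shows as a clear force rise.

Emit:
move_arm:
  turn:
    - [0, 0, 0]
    - [0, 0, 0]
    - [0, 0, 0]
    - [0, 0, 0]
  linear:
    - [-0.01, 0, 0.02]
    - [0, 0, 0.02]
    - [0, 0, 0.02]
    - [0, 0, 0]
  claw: [-1, -1, -1, -1]
  grip_force: 90

```text
time: 14.05
tool_pos: [0.58, -0.1609, 0.1375]
tool_rot: [0.0, 0.96, 0.28, 0.001]
ft_force: [-8.3, 4.0, 17.5]
opening: 0.245
grip_force: 90.7
```

```bash
python3 go.py
```

```text
t 14.05 T [ 0.58   -0.1609  0.1375] yaw deg 32.56484647617319 tilt [ 2.1e-03  2.0e-04 -1.0e+00] F [-8.3  4.  17.5] M [1.03 1.52 0.06]
need tool shift (units) [-0.007 -0.007 -0.   ]
```

Emit:
move_arm:
  turn:
    - [0, 0, 0]
    - [0, 0, 0]
    - [0, 0, 0]
    - [0, 0, 0]
    - [0, 0, 0]
    - [0, 0, 0]
  linear:
    - [-0.01, 0.0, 0.02]
    - [0, 0, 0]
    - [0, 0, 0]
    - [0, 0, 0]
    - [0, 0, 0]
    - [0, 0, 0]
  claw: [-1, -1, -1, -1, -1, -1]

```text
time: 14.65
tool_pos: [0.58, -0.161, 0.1375]
tool_rot: [0.0, 0.96, 0.28, 0.002]
ft_force: [-8.1, 5.3, 20.2]
opening: 0.246
grip_force: 91.2
```

```bash
python3 go.py; python3 - <<'E'
from h import *
f=grab('scene','s4.png'); im=cv2.imread('pics/s4.png'); cv2.imwrite('pics/s4c.png',cv2.resize(im[130:220,210:310],None,fx=6,fy=6,interpolation=2))
E
```

```text
t 14.65 T [ 0.58   -0.161   0.1375] yaw deg 32.571060648009016 tilt [ 3.2e-03  5.0e-04 -1.0e+00] F [-8.1  5.3 20.2] M [1.27 1.64 0.06]
need tool shift (units) [-0.006 -0.008 -0.   ]
```

View pics/s4c.png

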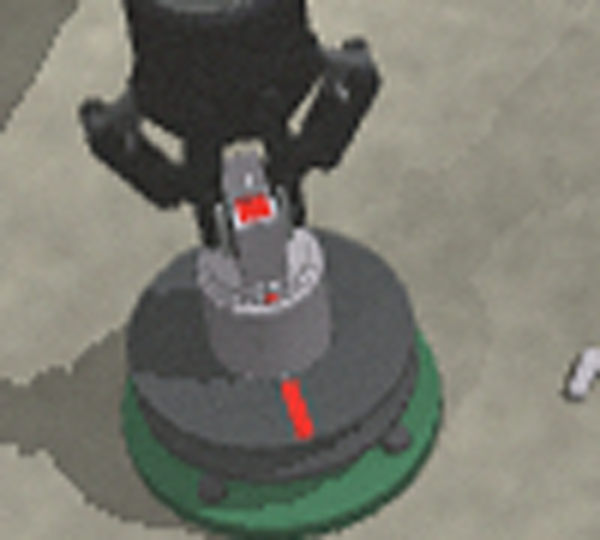

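The collar sits on the hub face at (262,270), with the red dot just visible in front of it. The TCP height of 0.1375 matches the expected home height of 0.1374, and it stays put while the force rises, which is a hard stop. I hand the job in.

```bash
python3 -c "
from workcell import arm
print(arm.job_done())"
```

```text
the job is handed in; nothing more can be done
None
```

The job is handed in with the spindle still gripped at 90 N and pressed down about 20 N, its key in the keyway and its collar fully home by force, height and picture; no verdict was returned.

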